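# Lock the bayonet cap on the filter housing

## Robot

A 7-joint arm with a two-finger parallel gripper is mounted at the origin on the work surface. World frame = base frame: x ahead of the robot, y to its left, z up, the work surface at z = 0. Lengths are in mm, angles in rad, forces in N, time in s.
With the tool pointing down it reaches from about 400 to 875 mm from the base axis. Payload 4.4 kg.
Tool frame: the origin (TCP) lies midway between the tips of the shut fingers; the grasp point (between the pads) lies 19 mm behind it (ctrl.pinch_z is the distance from the TCP to the grasp point, in mm); z points along the fingers, y is the line along which they close (so a half turn about z gives the same grasp; the last joint's range is limited). The gripper opens to 85 mm and grips with 20 to 120 N. Pads are 22 mm wide; open, the fingers measure 114 mm over their backs; the gripper's body (76 mm by 85 mm) begins 54 mm behind the grasp point. The pads swing forward as they close: fully open they stand 13 mm farther back than shut.
Start: joints at [1.203, 0.628, 0.038, 1.517, -0.027, 0.996, -0.02], TCP at [193.234, -620.628, 201.013] pointing down, gripper open.
Joint ranges: [-3.06, 3.06], [-0.37, 2.12], [-1.25, 1.32], [0.18, 2.47], [-1.1, 4.24], [0.23, 1.98], [-2.94, 2.94]. Speed limits (rad/s): [2.57, 2.57, 3.14, 3.14, 3.14, 3.14, 3.14].

## Interface

Orientations are given as [roll, pitch, yaw] about the fixed x, y, z axes, in that order (R = Rz(yaw) Ry(pitch) Rx(roll)).
In Python, from cell import read_state, cams, order, ctrl gives the robot as it stands.
- The arm moves only by the tool move_arm, never from a script. Its argument "targets" is text: rows parted by semicolons, each of 7 numbers parted by spaces: the gripper's target within -1 to 1 (fully open at 1, half-way at 0, shut at -1), then the shift along the tool's x, y, z in cm, then the turn, a rotation vector about the tool's x, y, z in degrees. A call has 1 to 5 rows; each row shifts and turns the commanded pose from where the row before left it, along the tool's axes as they then stand; what a row does not reach is not made up. A row lasts 1/12 s, in which the tool goes at most 41.7 mm and 7.16 degrees, less where a joint would pass 70% of its speed; a pose out of reach is approached as far as the arm can. A call with a gripper value outside its range is refused whole. The fingers move at their own pace and stop on an object; the grip force is fixed at half the most. Time passes only in rows, so rows that do not move let the fingers close. It gives the time, the measured TCP pose, the force, the opening and the grip force at its end, in the units of the state.
- read_state(): the state, without advancing time (a new reading comes with each control period).
- cams.get_image(name): name is "scene" or "top" or "wrist"; returns a dict with "color" (384x512x3 uint8, red, green, blue), "fovy" (degrees; the focal length in pixels is half the picture's height over the tangent of half this angle, whatever the lens; pixels are square), "cx", "cy" (the principal point, pixels), "k1" (the pictures are not rectified: a ray, as slopes to the right and down, at radius r is drawn at 1 + k1 r^2 times it, then the intrinsics apply), "rvec" (rotation vector, rad) and "tvec" (3), from world to camera coordinates, as OpenCV has them. Camera axes: x right, y down, z forward; pixel columns grow to the right and rows downward; lengths in mm; the calibration is good to about 2 mm. A picture is of the moment at which its call begins. There is no depth.
- order.finish_job(): hands the job in; it is judged then, once.
The state is a dict: "clock": time; "qpos": joint angles; "qd": joint speeds; "tau": joint torques, N m; "eef_pos": TCP position; "tool_rot": TCP orientation; "force": force on the tool from outside, world axes, zero at the start; "torque": the same for the moment, N m; "width": finger opening in mm; "gripper_force": force on a finger pad.
Only numpy, scipy, OpenCV 4.12 (cv2) and the standard library are available. Lean on these libraries where they do the work, as an engineer would, in place of code of your own. Each camera call takes 0.05 s, during which the arm holds its last target. There are 200 camera calls.

## Task

The cap of the bench filter housing has been set on but not locked. Line its two lugs up with the two slots in the collar, press it down against the spring and twist it clockwise (seen from above) a quarter turn to the stop, so that it stays locked down by itself when you let go. Leave the tube rack and the stack of dishes beside it where they stand.

Things in the scene. Friction and masses are not known exactly. Their poses are not given: they have to be found in the camera images.
- housing: Round steel filter housing fixed to the bench: pot 106 mm across on a 132 mm foot, faceted aluminium collar 112 mm across on top, two brass hose ports on opposite sides (along its +x and -x, 45 mm up, reaching 92 mm from the centre). Origin: centre of its underside, on the bench; z up. The collar's top face is 110 mm up. The two slots are in line with the hose ports.
- slot_plane (a point): Centre of the collar's top face, axes as the housing's. The collar's lip (6 mm thick, bore 74 mm across) has two open slots, on its +x and -x sides, 28 mm wide at the bore, reaching 48 mm from the axis. Lugs enter within 8 degrees of the slots' line. Under the lip they turn only clockwise seen from above, to a firm stop about 80 degrees (76 to 84) from the slots.
- follower (a joint): Sprung plate in the bore that carries the cap: 0 = up, the cap's lugs 1.5 mm above the lip and free to be turned either way; grows as it is pressed, to 17.5 mm. Pressing the cap takes about 2 N at first, 9 N at the bottom. From 13.5 mm on the lugs are under the lip. Let go in the slots, the cap springs back up; turned under the lip, it springs against the lip and stays.
- cap_handle (a point): Middle of the cap's bar handle. Cap: loose, grey plastic, 0.20 to 0.32 kg, drum 68 mm across and 40 mm high; on its flat top stands a bar 60 mm long (this point's x axis), 14 mm thick, 30 mm high, so the drum's top is 15 mm below this point. Starts on the plate, within 2 mm of the housing's axis, bar 28 to 90 degrees from the slots' line, this point 155.5 mm above the bench; locked: 142.
- cap_lug (a point): One of the cap's two lugs, its centre; the other is opposite. They stick out of the drum in line with the bar, one under each end of it, reaching 45 mm from the axis; 17 mm wide, 6 mm high; this point is 38.5 mm from the axis and 41 mm below the bar's middle. The cap looks and works the same after a half turn.
- tube_rack: White test tube rack, loose, 150 x 64 x 80 mm (110 mm with tubes), beside the housing; origin at the centre of its underside, length along x. To be left alone.
- dishes: Stack of three clear Petri dishes, loose, 93 mm across, 45 mm high, beside the housing; origin at the centre of its underside. To be left alone.
Not all that is in view belongs to the job. What is shaped like the part that bears cap_handle but orange or pink is not meant.

How it is judged (in metres and radians):
At the end, for the whole second after the job is handed in: The cap is held down under the collar's lip: the middle of its bar is 136 to 145 mm above the bench (locked: about 142), within 8 mm of the housing's axis, level within 0.08 rad, its bar turned at least 65 degrees (1.13 rad) from the slots' line, at rest and released (z of cap_handle in the frame of housing between 0.136 and 0.145 m and horizontal distance between cap_handle and housing below 0.008 m and angle between the x axis of cap_handle and the x axis of housing, either way round above 1.13 rad and angle between cap_handle's own z axis and vertical below 0.08 rad and velocity of joint follower below 0.01 m/s); the robot touches nothing.
It fails at once if the tube rack or the stack of dishes was pushed more than 30 mm or knocked over (distance of any of tube_rack, dishes from where it was at the start of the episode above 0.03 m or angle between any of tube_rack, dishes's own z axis and vertical above 0.5 rad).
It also fails if it takes over 56 s, if anything falls off the work surface, if the arm or the gripper's body presses on something with over 40 N, if the wrist force passes 120 N, or if a joint passes its speed limit or range.

## Working session

There is one attempt and no reset: what is moved stays moved. The work goes in short steps, Python scripts to look and compute and a tool call to move; the robot and the scene stay as the last step left them, time stands still between calls to the robot, and variables do not carry over. Pictures are saved under pics/ and viewed, at most 10 in all, crops included, and the job is handed in when it is done.

Besides the shell and the picture viewer there is one more tool, called after "Call:" in YAML: its name, and indented under it one key for each argument. move_arm: Moves the arm, as the interface text tells. Its arguments: {"type":"object","properties":{"targets":{"type":"string"}},"required":["targets"]}

```bash
mkdir -p pics; cat > h.py <<'E'
import numpy as np, cv2
from cell import read_state, cams, order, ctrl
def grab(n,f):
    d=cams.get_image(n); cv2.imwrite(f,d["color"][:,:,::-1]); np.save(f+'.npy',d,allow_pickle=True); return d
def load(f): return np.load(f+'.npy',allow_pickle=True).item()
def par(d):
    h=d["color"].shape[0]; f=h/2/np.tan(np.radians(d["fovy"])/2)
    K=np.array([[f,0,d["cx"]],[0,f,d["cy"]],[0,0,1.]]); return K,np.array([d["k1"],0,0,0,0.]),np.array(d["rvec"],float),np.array(d["tvec"],float)
def px2w(d,uv,z):
    K,D,r,t=par(d); p=cv2.undistortPoints(np.array(uv,float).reshape(-1,1,2),K,D).reshape(-1,2)
    R=cv2.Rodrigues(r)[0]; c=-R.T@t.ravel(); v=np.c_[p,np.ones(len(p))]@R
    return c+v*((z-c[2])/v[:,2])[:,None]
def w2px(d,P):
    K,D,r,t=par(d); return cv2.projectPoints(np.array(P,float).reshape(-1,3),r,t.ravel(),K,D)[0].reshape(-1,2)
E
python3 - <<'E'
from h import *
a=grab('scene','pics/s.png'); b=grab('top','pics/t.png')
cv2.imwrite('pics/w0.png',cv2.hconcat([cv2.imread('pics/s.png'),cv2.imread('pics/t.png')]))
for d in (a,b):
    K,D,r,t=par(d); print(d['fovy'],d['k1'],(-cv2.Rodrigues(r)[0].T@t.ravel()).round())
s=read_state(); print(s)
E
```

```text
47.56845400936105 0.050149053923692836 [910. 457. 785.]
53.727700474126515 -0.09119870000932417 [488.  69. 997.]
{'clock': 0.1, 'qpos': array([ 1.20319558,  0.62927061,  0.03844718,  1.51827167, -0.02701506,
        0.99630108, -0.01999009]), 'qd': array([-2.99203075e-03, -2.36265362e-03, -6.66285344e-04, -2.93134361e-03,
        8.50444694e-04, -8.33466713e-05, -9.36441197e-04]), 'tau': array([ 3.34026263e-03, -5.64522886e+01,  1.23050652e+00, -1.93967754e+01,
        1.12221652e-02,  5.52388025e-03, -1.21619749e-05]), 'eef_pos': array([ 193.05419573, -620.0226702 ,  200.16895568]), 'tool_rot': array([-3.13985982e+00,  7.32796866e-06,  3.01800418e-01]), 'force': array([0.6769416 , 0.22343901, 0.27462076]), 'torque': array([-0.00433716,  0.02313396, -0.01543811]), 'gripper_force': 0.0, 'width': 85.3630401749247}
```

View pics/s.png

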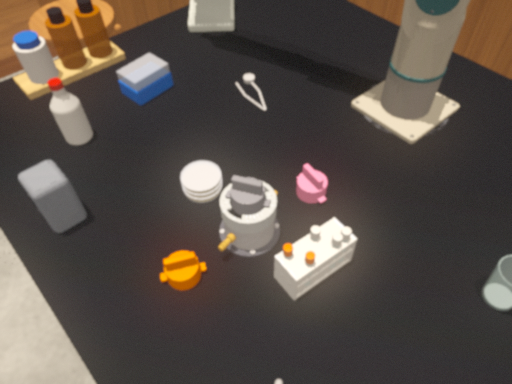

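View pics/t.png

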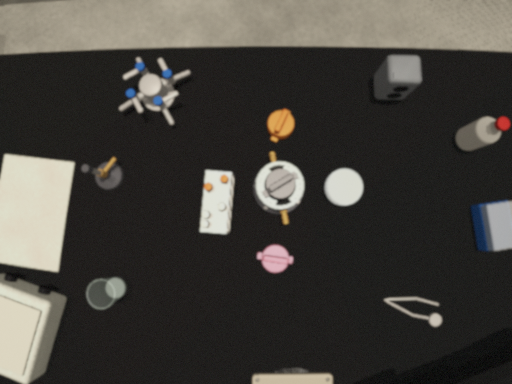

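The scene holds three cap shapes in the top picture: orange (281,124), pink (275,259) and grey (281,184). The grey one sits in the collar between the brass ports (273,157) and (285,217), so it is the one meant. I'll confirm that in a crop.

```bash
python3 - <<'E'
from h import *
c=cv2.imread('pics/t.png')[142:232,220:340]; cv2.imwrite('pics/c1.png',cv2.resize(c,None,fx=6.5,fy=6.5,interpolation=cv2.INTER_CUBIC))
E
```

```text
(no output)
```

View pics/c1.png

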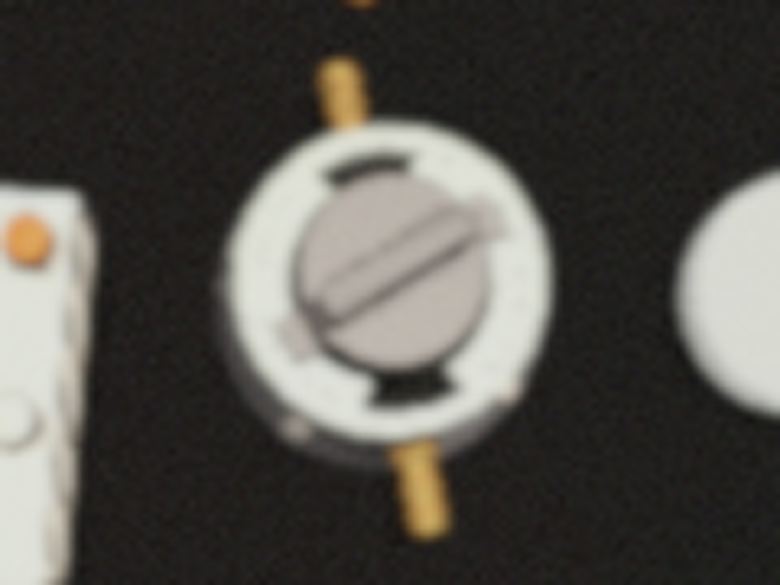

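The crop shows the grey cap, with its lugs at crop (487,216) and (297,337). The collar slots are at (368,168) and (412,388), in line with the port tips at (338,65) and (430,533). This is the cap meant. Next I'll compute the poses.

```bash
python3 - <<'E'
from h import *
d=load('pics/t.png')
f=lambda p:(np.array(p)+.5)/6.5-.5+[220,142]
def show(n,pts,z):
    P=px2w(d,f(pts),z); v=P[0]-P[1]; print(n,P[:,:2].round(1).tolist(),'mid',P.mean(0)[:2].round(1),'ang',np.degrees(np.arctan2(v[1],v[0])).round(1),'len',np.hypot(*v[:2]).round(1))
show('ports',[[338,65],[430,533]],45)
show('collarLR',[[228,281],[553,281]],110); show('collarTB',[[391,120],[391,443]],110)
show('slots',[[368,160],[412,400]],108)
show('lugs',[[487,216],[297,337]],116)
show('baredge',[[474,232],[330,326]],170.5)
g=lambda p:np.array(p,float)
print(px2w(d,[[344,187]],45).round(), px2w(d,[[202,171],[234,171],[228,234]],80).round())
print(px2w(d,[[281,124],[275,259]],40).round())
E
```

```text
ports [[670.8, 49.8], [488.1, 15.2]] mid [579.4  32.5] ang 10.7 len 185.9
collarLR [[579.2, 91.3], [578.9, -26.4]] mid [579.   32.5] ang 89.9 len 117.7
collarTB [[638.0, 31.9], [520.4, 32.7]] mid [579.2  32.3] ang -0.4 len 117.5
slots [[623.6, 40.3], [536.0, 24.9]] mid [579.8  32.6] ang 10.0 len 88.9
lugs [[601.9, -2.2], [558.3, 66.4]] mid [580.1  32.1] ang -57.6 len 81.3
baredge [[589.4, 6.7], [557.7, 55.5]] mid [573.5  31.1] ang -57.0 len 58.2
[[ 580. -133.   45.]] [[617. 221.  80.]
 [616. 142.  80.]
 [463. 156.  80.]]
[[744.  25.  40.]
 [400.  42.  40.]]
```

```bash
cat >> h.py <<'E'
def plan(p0,y0,p1,y1,n):
    "tool-axis rows (cm, deg) for a tool pointing down; prints shift and turn about tool z"
    p=np.array(p0,float); y=y0; p1=np.array(p1,float)
    for k in range(n):
        w=(p1-p)/(n-k); c,s=np.cos(np.radians(y)),np.sin(np.radians(y))
        t=np.round([(w[0]*c+w[1]*s)/10,(w[0]*s-w[1]*c)/10,-w[2]/10],2); dy=round((y1-y)/(n-k),1)
        print(*t,0,0,-dy); t=t*10
        p=p+[t[0]*c+t[1]*s,t[0]*s-t[1]*c,-t[2]]; y+=dy
    print('end',p.round(1),round(y,1))
E
python3 - <<'E'
from h import *
plan([193.2,-620.6,201],17.3,[579.5,32.4,200],122.5,20)
E
```

```text
2.82 -2.54 0.0 0 0 -5.3
3.04 -2.27 0.01 0 0 -5.3
3.23 -1.98 0.01 0 0 -5.3
3.4 -1.67 0.0 0 0 -5.3
3.54 -1.35 0.01 0 0 -5.2
3.65 -1.03 0.0 0 0 -5.3
3.73 -0.68 0.01 0 0 -5.2
3.78 -0.34 0.0 0 0 -5.3
3.79 0.01 0.01 0 0 -5.2
3.78 0.35 0.0 0 0 -5.3
3.73 0.7 0.01 0 0 -5.2
3.65 1.03 0.0 0 0 -5.3
3.54 1.37 0.01 0 0 -5.2
3.4 1.68 0.0 0 0 -5.3
3.23 1.99 0.01 0 0 -5.2
3.04 2.27 0.0 0 0 -5.3
2.82 2.54 0.01 0 0 -5.2
2.58 2.79 0.0 0 0 -5.3
2.31 3.01 0.01 0 0 -5.2
2.02 3.22 0.0 0 0 -5.3
end [579.5  32.4 200. ] 122.5
```

Call:
move_arm:
  targets: "1 2.8 -2.5 0 0 0 -5.3;1 3.0 -2.3 0 0 0 -5.3;1 3.2 -2.0 0 0 0 -5.3;1 3.4 -1.7 0 0 0 -5.3;1 3.5 -1.3 0 0 0 -5.2"

```text
clock: 0.52
eef_pos: [289.1, -456.2, 200.7]
tool_rot: [-3.141, -0.0, 0.767]
force: [0.2, 0.3, -0.1]
width: 85.3
gripper_force: 0.0
```

Call:
move_arm:
  targets: "1 3.6 -1.0 0 0 0 -5.3;1 3.7 -0.7 0 0 0 -5.2;1 3.8 -0.3 0 0 0 -5.3;1 3.8 0 0 0 0 -5.2;1 3.8 0.3 0 0 0 -5.3"

```text
clock: 0.93
eef_pos: [385.4, -293.5, 200.9]
tool_rot: [-3.141, 0.0, 1.226]
force: [0.6, -0.9, 0.1]
width: 85.5
gripper_force: 0.0
```

Call:
move_arm:
  targets: "1 3.7 0.7 0 0 0 -5.2;1 3.6 1.0 0 0 0 -5.3;1 3.5 1.4 0 0 0 -5.2;1 3.4 1.7 0 0 0 -5.3;1 3.2 2.0 0 0 0 -5.2"

```text
clock: 1.35
eef_pos: [482.0, -131.8, 200.9]
tool_rot: [-3.141, 0.0, 1.683]
force: [0.7, -0.9, 0.5]
width: 85.4
gripper_force: 0.0
```

Call:
move_arm:
  targets: "1 3.0 2.3 0 0 0 -5.3;1 2.8 2.5 0 0 0 -5.2;1 2.6 2.8 0 0 0 -5.3;1 2.3 3.0 0 0 0 -5.2;1 2.0 3.2 0 0 0 -5.3"

```text
clock: 1.77
eef_pos: [578.4, 30.8, 200.8]
tool_rot: [-3.141, -0.0, 2.142]
force: [0.4, -0.4, -0.2]
width: 85.3
gripper_force: 0.0
```

Call:
move_arm:
  targets: "1 0 0 0 0 0 0;1 0 0 0 0 0 0;1 0 0 0 0 0 0"

```text
clock: 2.02
eef_pos: [577.3, 28.5, 200.3]
tool_rot: [-3.14, -0.0, 2.137]
force: [-0.4, -0.4, -0.5]
width: 85.4
gripper_force: 0.0
```

```bash
python3 - <<'E'
from h import *
d=grab('wrist','pics/w1.png'); s=read_state(); print(s['clock'],s['eef_pos'].round(1),np.degrees(s['tool_rot']).round(1),s['qpos'].round(2),s['force'].round(1))
print(w2px(d,[[579.5,32.4,110],[671,49.8,45],[488,15,45]]).round())
E
```

```text
2.0667 [577.2  27.6 200.5] [-179.9    0.   122.4] [ 0.22  0.57 -0.5   1.71  0.32  0.95  0.16] [ 0.8 -0.5  0.3]
[[261. 183.]
 [334. 196.]
 [183. 137.]]
```

View pics/w1.png

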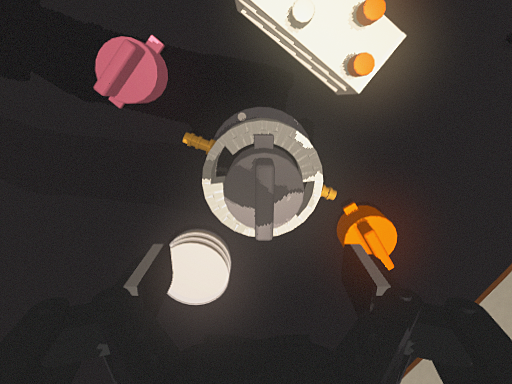

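The wrist picture shows the grey cap in the collar: bar from (264,163) to (264,240), far lug at (264,142), ports at (184,137) and (333,196). The dishes are at (200,268) and the rack is at top right.

```bash
python3 - <<'E'
from h import *
d=load('pics/w1.png')
def show(n,pts,z):
    P=px2w(d,pts,z); v=P[0]-P[1]; print(n,P[:,:2].round(1).tolist(),'mid',P.mean(0)[:2].round(1),'ang',np.degrees(np.arctan2(v[1],v[0])).round(1),'len',np.hypot(*v[:2]).round(1))
show('bar',[[264,163],[264,241]],170.5); show('ports',[[334,194],[184,138]],45)
c=d['color'][100:260,170:350,::-1]; cv2.imwrite('pics/c2.png',cv2.resize(c,None,fx=3.7,fy=3.7,interpolation=cv2.INTER_CUBIC))
E
```

```text
bar [[563.3, 59.7], [596.3, 8.7]] mid [579.8  34.2] ang 122.9 len 60.8
ports [[669.7, 52.0], [489.5, 15.0]] mid [579.6  33.5] ang 11.6 len 183.9
```

View pics/c2.png

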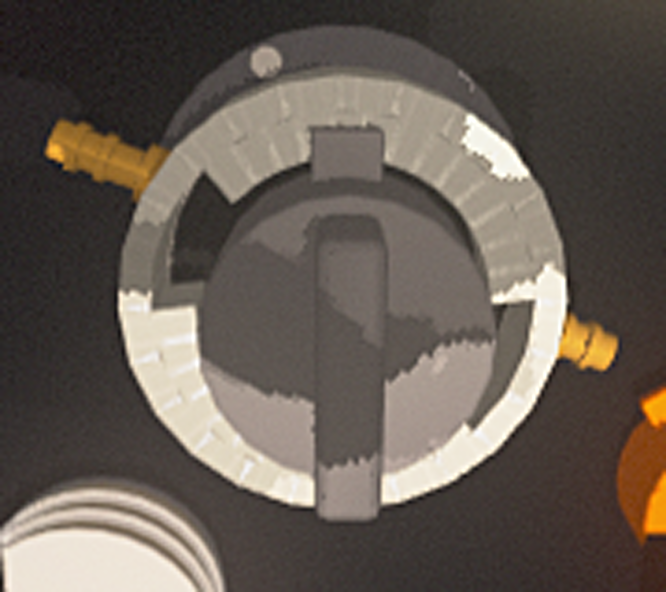

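Call:
move_arm:
  targets: "1 0.3 0.5 1.5 0 0 0;1 0 0 2.0 0 0 0;1 0 0 1.5 0 0 0;1 0 0 0.5 0 0 0;1 0 0 0 0 0 0"

```text
clock: 2.48
eef_pos: [579.2, 32.5, 144.8]
tool_rot: [-3.138, -0.001, 2.136]
force: [0.0, -0.4, -0.6]
width: 85.4
gripper_force: 0.0
```

Call:
move_arm:
  targets: "-1 0 0 0 0 0 0;-1 0 0 0 0 0 0;-1 0 0 0 0 0 0;-1 0 0 0 0 0 0;-1 0 0 0 0 0 0"

```text
clock: 2.9
eef_pos: [581.0, 34.4, 146.6]
tool_rot: [3.141, 0.001, 2.138]
force: [0.5, -0.1, -0.1]
width: 25.4
gripper_force: 0.0
```

Call:
move_arm:
  targets: "-1 0 0 0 0 0 0;-1 0 0 0 0 0 0;-1 0 0 0 0 0 0;-1 0 0 0 0 0 0;-1 0 0 0 0 0 0"

```text
clock: 3.32
eef_pos: [580.6, 34.4, 146.0]
tool_rot: [-3.142, 0.0, 2.138]
force: [-0.0, -0.0, -0.0]
width: 0.1
gripper_force: 0.0
```

The fingers shut on nothing, so I'll look at the scene.

```bash
python3 - <<'E'
from h import *
d=grab('wrist','pics/w2.png'); e=grab('scene','pics/s2.png'); s=read_state(); print(s['clock'],s['eef_pos'].round(1),np.degrees(s['tool_rot']).round(1),s['width'],ctrl.pinch_z)
p=w2px(e,[s['eef_pos']])[0]; print(p, w2px(d,[s['eef_pos']]))
x,y=int(p[0]),int(p[1]); a=cv2.resize(e['color'][y-70:y+70,x-65:x+65,::-1],(390,420),interpolation=cv2.INTER_CUBIC)
b=cv2.resize(d['color'][:,60:420,::-1],(394,420)); cv2.imwrite('pics/c3.png',cv2.hconcat([a,b]))
E
```

```text
3.4167 [580.6  34.4 146. ] [-180.    -0.   122.5] 0.06658987027991967 18.700000000000003
[247.43236099 187.53055933] [[256.92889923 224.6123664 ]]
```

View pics/c3.png

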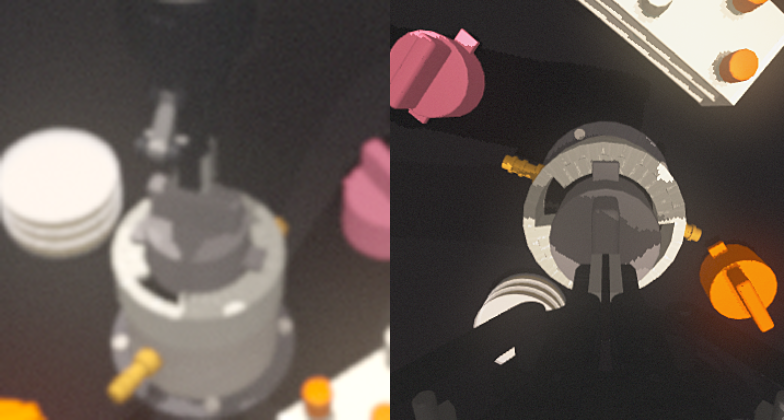

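```bash
python3 - <<'E'
from h import *
d=load('pics/w2.png'); e=load('pics/s2.png')
a=cv2.resize(e['color'][150:250,205:290,::-1],(476,560),interpolation=cv2.INTER_CUBIC)
b=cv2.resize(d['color'][160:320,215:305,::-1],(315,560),interpolation=cv2.INTER_CUBIC); cv2.imwrite('pics/c4.png',cv2.convertScaleAbs(cv2.hconcat([a,b]),alpha=1.6,beta=10))
print(w2px(e,[[563.5,59,170.5],[596,8.7,170.5],[580,34,170.5]]).round(1),w2px(d,[[563.5,59,170.5],[596,8.7,170.5],[580,34,170.5]]).round(1))
E
```

```text
[[262.6 181.9]
 [232.  175.5]
 [247.1 178.8]] [[254.6 191.6]
 [255.5 287.7]
 [255.6 242.4]]
```

View pics/c4.png

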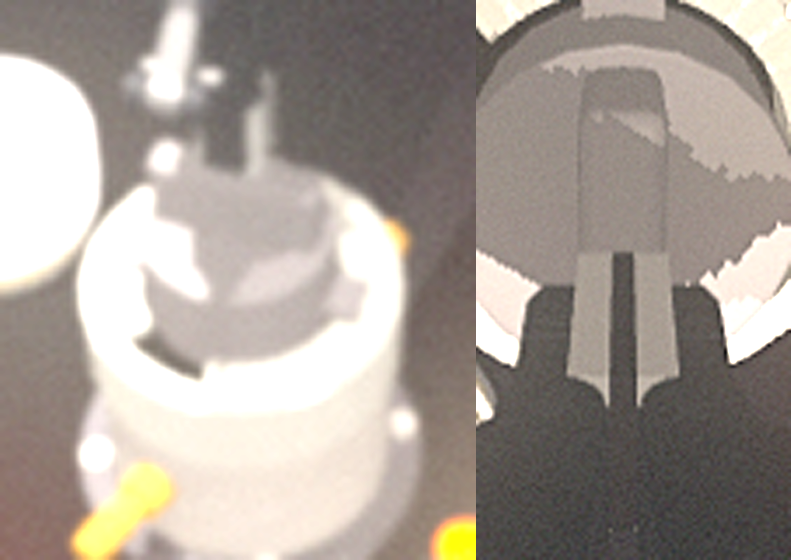

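The wrist crop shows the shut fingers in line with the bar (x about 623) and covering it. The scene crop shows their tips at the bar's top edge, crop (240,170), so they closed just above the bar. The tips therefore sit about 25 mm higher than the reported TCP suggests. The cap has not moved. I'll open, go lower and grip again.

Call:
move_arm:
  targets: "1 0 0 0 0 0 0;1 0 0 0 0 0 0;1 0 0 0 0 0 0;1 0 0 0 0 0 0;1 0 0 0 0 0 0"

```text
clock: 3.83
eef_pos: [580.7, 34.4, 146.0]
tool_rot: [3.142, 0.0, 2.138]
force: [1.0, 0.1, 0.2]
width: 60.2
gripper_force: 0.0
```

Call:
move_arm:
  targets: "1 0 0 0 0 0 0;1 0 0 0.7 0 0 0;1 0 0 0.7 0 0 0;1 0 0 0.6 0 0 0;1 0 0 0 0 0 0"

```text
clock: 4.25
eef_pos: [579.3, 34.1, 124.1]
tool_rot: [-3.139, -0.001, 2.138]
force: [-0.1, -0.2, 0.6]
width: 85.5
gripper_force: 0.0
```

Call:
move_arm:
  targets: "-1 0 0 0 0 0 0;-1 0 0 0 0 0 0;-1 0 0 0 0 0 0;-1 0 0 0 0 0 0;-1 0 0 0 0 0 0"

```text
clock: 4.67
eef_pos: [580.8, 34.4, 126.3]
tool_rot: [3.141, 0.0, 2.138]
force: [-0.4, 0.7, 0.5]
width: 25.7
gripper_force: 0.0
```

Call:
move_arm:
  targets: "-1 0 0 0 0 0 0;-1 0 0 0 0 0 0;-1 0 0 0 0 0 0;-1 0 0 0 0 0 0;-1 0 0 0 0 0 0"

```text
clock: 5.08
eef_pos: [580.7, 34.3, 126.1]
tool_rot: [3.141, 0.0, 2.138]
force: [-1.0, -0.5, 1.8]
width: 12.3
gripper_force: 63.1
```

The grip holds (width 12.3 mm, 63 N). Next I turn the bar +68° (counter-clockwise) to the slots.

Call:
move_arm:
  targets: "-1 0 0 0 0 0 -6.8;-1 0 0 0 0 0 -6.8;-1 0 0 0 0 0 -6.8;-1 0 0 0 0 0 -6.8;-1 0 0 0 0 0 -6.8"

```text
clock: 5.5
eef_pos: [580.8, 34.5, 126.2]
tool_rot: [3.141, 0.0, 2.737]
force: [-0.1, -0.2, 0.8]
width: 12.3
gripper_force: 63.1
```

Call:
move_arm:
  targets: "-1 0 0 0 0 0 -6.8;-1 0 0 0 0 0 -6.8;-1 0 0 0 0 0 -6.8;-1 0 0 0 0 0 -6.8;-1 0 0 0 0 0 -6.8"

```text
clock: 5.92
eef_pos: [580.9, 34.4, 126.2]
tool_rot: [3.141, 0.001, -2.953]
force: [0.5, -0.0, 1.0]
width: 12.3
gripper_force: 63.1
```

Call:
move_arm:
  targets: "-1 0 0 0 0 0 0;-1 0 0 0 0 0 0;-1 0 0 0 0 0 0"

```text
clock: 6.17
eef_pos: [580.8, 34.5, 126.1]
tool_rot: [3.141, 0.0, -2.961]
force: [0.1, 0.4, 1.5]
width: 12.0
gripper_force: 63.1
```

```bash
python3 - <<'E'
from h import *
d=grab('wrist','pics/w3.png'); e=grab('top','pics/t3.png'); s=read_state(); print(s['clock'],s['eef_pos'].round(1),np.degrees(s['tool_rot']).round(1),s['width'],s['force'].round(1),s['torque'].round(2),s['qpos'].round(2))
cv2.imwrite('pics/c5.png',cv2.resize(d['color'][60:300,130:400,::-1],None,fx=2.4,fy=2.4,interpolation=cv2.INTER_CUBIC))
E
```

```text
6.2667 [580.8  34.5 126.1] [-180.     0.  -169.6] 12.380554474395078 [0.4 0.  1.4] [ 0.03 -0.09 -0.01] [ 0.37  0.74 -0.78  1.77  0.64  0.9   1.05]
```

View pics/c5.png

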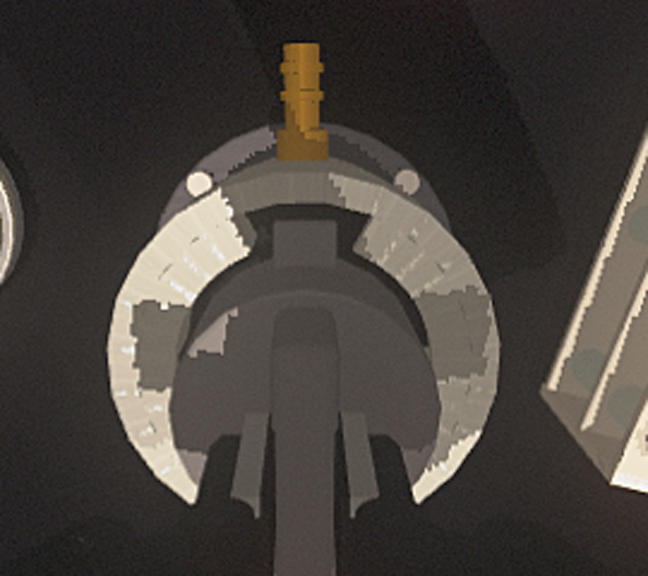

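The wrist crop shows the far lug (274–338, 240) centred in the slot (about 247–362), with the port in line above it. The fingers straddle the bar. Now I press.

Call:
move_arm:
  targets: "-1 0 0 0.4 0 0 0;-1 0 0 0.4 0 0 0;-1 0 0 0.4 0 0 0;-1 0 0 0.3 0 0 0;-1 0 0 0.1 0 0 0"

```text
clock: 6.68
eef_pos: [580.9, 34.5, 110.0]
tool_rot: [-3.141, 0.001, -2.959]
force: [-1.1, 0.0, 7.4]
width: 12.4
gripper_force: 63.9
```

Call:
move_arm:
  targets: "-1 0 0 0 0 0 0;-1 0 0 0 0 0 0;-1 0 0 0 0 0 0"

```text
clock: 6.93
eef_pos: [580.9, 34.5, 110.4]
tool_rot: [-3.141, 0.001, -2.959]
force: [-0.1, -1.3, 7.1]
width: 12.3
gripper_force: 63.9
```

The cap went down 15.8 mm at 7 N, so the lugs are in the slots. I'll add a hair more depth, then twist clockwise.

Call:
move_arm:
  targets: "-1 0 0 0.1 0 0 0;-1 0 0 0 0 0 4;-1 0 0 0 0 0 5;-1 0 0 0 0 0 6;-1 0 0 0 0 0 7"

```text
clock: 7.35
eef_pos: [581.5, 34.7, 109.6]
tool_rot: [3.141, 0.002, 2.936]
force: [-0.7, -0.5, 8.3]
width: 12.0
gripper_force: 64.0
```

Call:
move_arm:
  targets: "-1 0 0 0 0 0 7;-1 0 0 0 0 0 7;-1 0 0 0 0 0 7;-1 0 0 0 0 0 7;-1 0 0 0 0 0 7"

```text
clock: 7.77
eef_pos: [581.8, 34.7, 109.8]
tool_rot: [3.14, 0.002, 2.324]
force: [-0.3, -0.9, 7.7]
width: 11.8
gripper_force: 64.0
```

Call:
move_arm:
  targets: "-1 0 0 0 0 0 7;-1 0 0 0 0 0 6;-1 0 0 0 0 0 4;-1 0 0 0 0 0 0;-1 0 0 0 0 0 0"

```text
clock: 8.18
eef_pos: [581.8, 34.7, 109.8]
tool_rot: [3.139, 0.001, 2.033]
force: [-0.2, 0.3, 7.9]
width: 12.2
gripper_force: 64.0
```

```bash
python3 - <<'E'
from h import *
s=read_state(); print(s['clock'],s['eef_pos'].round(1),np.degrees(s['tool_rot']).round(1),s['width'],s['force'].round(1),s['torque'].round(2),s['qpos'].round(2))
E
```

```text
8.1833 [581.8  34.7 109.8] [1.799e+02 1.000e-01 1.165e+02] 12.15867333432148 [-0.2  0.3  7.9] [-0.02 -0.02 -0.08] [ 0.15  0.67 -0.41  1.79  0.38  0.75  0.  ]
```

Call:
move_arm:
  targets: "-1 0 0 0 0 0 2;-1 0 0 0 0 0 2;-1 0 0 0 0 0 2;-1 0 0 0 0 0 1;-1 0 0 0 0 0 0"

```text
clock: 8.6
eef_pos: [580.3, 34.4, 109.6]
tool_rot: [-3.141, 0.001, 1.912]
force: [-2.2, -1.4, 9.3]
width: 11.9
gripper_force: 64.3
```

```bash
python3 - <<'E'
from h import *
s=read_state(); print(s['clock'],s['eef_pos'].round(1),np.degrees(s['tool_rot']).round(1),s['width'],s['force'].round(1),s['torque'].round(2))
E
```

```text
8.6 [580.3  34.4 109.6] [-1.800e+02  1.000e-01  1.095e+02] 11.949483372514813 [-2.2 -1.4  9.3] [-0.14  0.59  0.39]
```

At 81° the moment has risen to 0.39 N m, so this is the stop. I'll ease off, let the spring seat the lugs, and open.

Call:
move_arm:
  targets: "-1 0 0 -0.1 0 0 -1;-1 0 0 -0.1 0 0 0;-1 0 0 -0.1 0 0 0;-1 0 0 0 0 0 0;-1 0 0 0 0 0 0"

```text
clock: 9.02
eef_pos: [580.3, 34.5, 112.1]
tool_rot: [-3.141, 0.0, 1.928]
force: [-1.6, -0.3, 5.9]
width: 12.4
gripper_force: 63.7
```

Call:
move_arm:
  targets: "1 0 0 0 0 0 0;1 0 0 0 0 0 0;1 0 0 0 0 0 0;1 0 0 0 0 0 0;1 0 0 0 0 0 0"

```text
clock: 9.43
eef_pos: [580.5, 34.4, 111.7]
tool_rot: [-3.141, -0.0, 1.928]
force: [0.6, 1.0, 0.3]
width: 71.8
gripper_force: 0.0
```

Call:
move_arm:
  targets: "1 0 0 0 0 0 0;1 0 0 0 0 0 0;1 0 0 0 0 0 0;1 0 0 -1 0 0 0;1 0 0 -2 0 0 0"

```text
clock: 9.85
eef_pos: [578.8, 34.1, 140.8]
tool_rot: [-3.137, -0.001, 1.929]
force: [0.2, 0.2, 0.9]
width: 85.2
gripper_force: 0.0
```

Call:
move_arm:
  targets: "1 0 0 -2.5 0 0 0;1 0 0 -2.5 0 0 0;1 0 0 -2 0 0 0;1 0 0 -1 0 0 0;1 0 0 0 0 0 0"

```text
clock: 10.27
eef_pos: [582.3, 34.8, 224.9]
tool_rot: [3.136, 0.001, 1.928]
force: [0.1, 0.2, 0.3]
width: 85.4
gripper_force: 0.0
```

```bash
python3 - <<'E'
from h import *
d=grab('wrist','pics/w4.png'); e=grab('scene','pics/s4.png'); s=read_state(); print(s['clock'],s['eef_pos'].round(1),s['force'].round(1),s['width'])
c,q=np.cos(np.radians(110)),np.sin(np.radians(110)); P=[[580+k*c*30,33.5+k*q*30,157] for k in (1,-1)]; print(w2px(d,P).round(1),w2px(d,np.array(P)+[0,0,13.5]).round(1))
a=cv2.resize(e['color'][150:270,180:300,::-1],(400,400),interpolation=cv2.INTER_CUBIC)
b=cv2.resize(d['color'][60:280,150:370,::-1],(400,400),interpolation=cv2.INTER_CUBIC); cv2.imwrite('pics/c6.png',cv2.hconcat([a,b]))
E
```

```text
10.3667 [580.3  34.2 221.7] [-0.5 -0.9  0.5] 85.23347491514066
[[253.7 158.3]
 [253.3 224.7]] [[253.6 161.7]
 [253.2 231.2]]
```

View pics/c6.png

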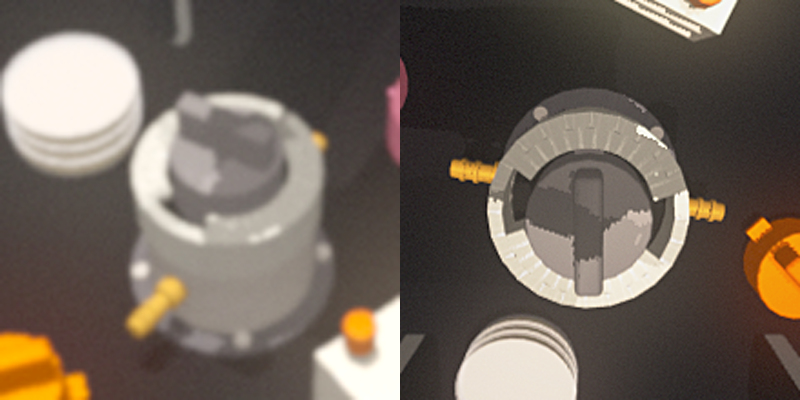

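The crop shows no lugs above the lip any more. The cap sits low in the collar with its bar (588,170–295) about 80° from the ports (473,170) and (708,210). The dishes and rack are where they were and the gripper is clear, so I'll hand in.

```bash
python3 -c "
from h import *
print(order.finish_job())"
```

```text
the job is handed in; nothing more can be done
None
```

The cap looks locked: it was pressed down, twisted about 80° clockwise to the stop and released, and it stayed down under the lip. The rack and dishes were not touched. The job is handed in at about 10.4 s; no verdict came back.

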